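# Shut the blade chest before sawing

## Task

Close up the wooden blade chest to keep the sawdust out: with the fingertips, push both open drawers fully home and push the raised lid down until it lies flat shut. Push only from outside: do not take hold of the lid or the drawer fronts or touch the inside of either, do not raise the lid higher or pull a drawer out further, and leave the things around the chest standing where they are.

Things in the scene. Friction and masses are not known exactly. Their poses are not given: they have to be found in the camera images.
- chest: wooden blade chest screwed to the bench, immovable: carcass 185 (x) x 300 (y) x 70 mm high, two drawers side by side in its front (-x) face at x = -92.5 mm. A well 140 x 300 mm with walls 45 mm high stands on the rear of its top (rim 115 mm above the bench), leaving a bare ledge 45 mm deep in front. Origin: centre of its underside; x runs front to back, y to the left
- drawer_left (a joint): how far the left (+y) drawer is open, m: 0 = home, front board tight against the carcass; up to 0.10. Opens along the chest's -x. Slides with about 1.5 N of friction and stays where it is left
- drawer_right (a joint): how far the right (-y) drawer is open, m; otherwise the same as the left
- drawer_left_front (a point): centre of the outer (-x) face of the left drawer's front board, 35 mm above the bench; moves with the drawer. Board 143 mm wide, 58 mm high (6 to 64 mm above the bench), 12 mm thick, dark wood, flat (the round brass-ringed inlay is level with it). There is no knob. Axes as the chest's
- drawer_right_front (a point): the same for the right drawer, whose centre is 146 mm from the left one's
- lid (a joint): opening angle of the well's lid, rad: 0 = lying flat on the well's rim; opens upward and back, up to 1.35. The hinge is stiff (about 0.3 N m): the lid stays at the angle where it is left, and takes about 2 to 4 N near its front edge to push down
- lid_hinge (a point): middle of the hinge line, which runs along the chest's y at the far upper edge of the well: 92.5 mm behind (+x) the chest's origin and 115 mm above the bench
- lid_edge (a point): middle of the front (free) edge of the lid, on its outer (upper when shut) face. The lid is a dark board with a pale inlaid panel, 145 mm from hinge to free edge, 300 mm wide, 10 mm thick; the hinge line lies in its inner face
- lid_lining (a point): centre of the blue cloth-covered lining on the lid's inner (under) face, 125 x 268 x 2 mm, ending 9 mm short of the free edge; not to be touched
- drawer_left_lining (a point): centre of the pale plywood lining (122 x 46 x 2 mm) on the inner (+x) face of the left drawer's front board, 34 mm above the bench; not to be touched. Behind it the open tray, 158 x 130 x 42 mm, holds small blanks; not to be touched either
- drawer_right_lining (a point): the same for the right drawer
- glue: yellow glue bottle with a red cap, 48 mm across, 120 mm tall, standing just left (+y) of the chest; loose, a bystander; origin at the centre of its underside
- jar: amber glass jar with a steel cap, 56 mm across, 75 mm tall, standing just right (-y) of the chest; loose, a bystander; origin at the centre of its underside
- fretsaw: fretsaw lying flat, about 230 x 155 mm, dark steel bow and wooden handle, far left of the chest; origin at the handle's end of the blade; loose, a bystander
- sanding_block: cork sanding block 100 x 60 x 32 mm, far right; loose, a bystander; origin at the centre of its underside
- square: try square lying flat, 100 mm dark wood stock and 150 mm steel blade, far right; loose, a bystander; origin under the middle of the stock
- mug: blue mug, 76 mm across, 90 mm tall, far left; loose, a bystander; origin at the centre of its underside

How it is judged:
At the end, for the whole second after the job is handed in: Both drawers within 5 mm of fully home and the lid within 0.045 rad of flat shut; every bystander within 20 mm of where it began, the glue, jar and mug upright (value of joint each of drawer_left, drawer_right below 0.005 m and value of joint lid below 0.045 rad and distance of each of glue, jar, fretsaw, sanding_block, square, mug from where it was at the start of the episode below 0.02 m and angle between each of glue, jar, mug's own z axis and vertical below 0.35 rad); the robot touches nothing.
It fails at once if a bystander is lifted, or shifted more than 20 mm (distance of any of glue, jar, fretsaw, sanding_block, square, mug from where it was at the start of the episode above 0.02 m).
It fails at once if an upright bystander is tipped (angle between any of glue, jar, mug's own z axis and vertical above 0.35 rad).
It fails at once if the lid is lifted further open than it ever stood (over 1.1 rad) (value of joint lid above 1.1 rad).
It fails at once if a drawer is pulled out further than it ever stood (over 92 mm) (value of joint any of drawer_left, drawer_right above 0.092 m).
It fails at once if the lid or a drawer front is taken hold of: the fingers press on the lining under the lid, or behind a drawer front or on its tray (contact force between the fingers and lid_c1 above 1 N or contact force between the fingers and drawer_left_c1 above 1 N or contact force between the fingers and drawer_left_c2 above 1 N or contact force between the fingers and drawer_left_c3 above 1 N or contact force between the fingers and drawer_left_c4 above 1 N or contact force between the fingers and drawer_left_c5 above 1 N or contact force between the fingers and drawer_left_c6 above 1 N or contact force between the fingers and drawer_right_c1 above 1 N or contact force between the fingers and drawer_right_c2 above 1 N or contact force between the fingers and drawer_right_c3 above 1 N or contact force between the fingers and drawer_right_c4 above 1 N or contact force between the fingers and drawer_right_c5 above 1 N or contact force between the fingers and drawer_right_c6 above 1 N).
It also fails if it takes over 51 s, if anything falls off the work surface, if the arm or the gripper's body presses on something with over 40 N, if the wrist force passes 120 N, or if a joint passes its speed limit or range.

## Robot

A 7-joint arm with a two-finger parallel gripper is mounted at the origin on the work surface. World frame = base frame: x ahead of the robot, y to its left, z up, the work surface at z = 0. Lengths are in m, angles in rad, forces in N, time in s.
With the tool pointing down it reaches from about 0.4 to 0.85 m from the base axis. Payload 4.5 kg.
Tool frame: the origin (TCP) lies on the front face of the gripper's body, between the roots of the fingers; the fingertips stand 64 mm ahead of it and the grasp point (between the pads) lies 45 mm ahead of it (ctrl.hold_point_z is the z of the grasp point in the tool frame, in m); z points along the fingers, y is the line along which they close (so a half turn about z gives the same grasp; the last joint's range is limited). The gripper opens to 88 mm and grips with 3 to 60 N. Pads are 18 mm wide; open, the fingers measure 123 mm over their backs; the gripper's body (75 mm by 187 mm) begins 45 mm behind the grasp point.
Start: joints at [-1.146, 0.689, -0.195, 1.565, 0.157, 0.902, -0.215], TCP at [0.238, 0.578, 0.303] pointing down, gripper open.
Joint ranges: [-3.01, 3.01], [-0.46, 2.08], [-1.47, 1.51], [0.13, 2.56], [-1, 4.14], [0.04, 2.09], [-2.66, 2.66]. Speed limits (rad/s): [2.57, 2.57, 3.14, 3.14, 3.14, 3.14, 3.14].

## Interface

Orientations are given as a rotation vector (axis times angle).
In Python, from workcell import ctrl gives the robot as it stands.
- The arm moves only by the tool jog_arm, never from a script. Its argument "commands" is one flat list of numbers, 5 for each row, row after row: the finger opening in cm, from 0 to 8.81, then the shift along the world's x, y, z in cm, then the turn about the world's z in degrees. A call has 1 to 20 rows; each row shifts and turns the commanded pose from where the row before left it; what a row does not reach is not made up. A row lasts 1/12 s, in which the tool goes at most 41.7 mm and 7.16 degrees, less where a joint would pass 70% of its speed; a pose out of reach is approached as far as the arm can. A call with a gripper value outside its range is refused whole. The fingers move at their own pace and stop on an object; "grip_force" is the grip in N (left out, the last holds). Time passes only in rows, so rows that do not move let the fingers close. It gives the time, the measured TCP pose, the force, the opening and the grip force at its end, in the units of the state.
- ctrl.state(): the state, without advancing time (a new reading comes with each control period).
- ctrl.camera(name): name is "side" or "top"; returns (picture, depth): 480x640x3 uint8, blue, green, red; 480x640 float32, m along the optical axis (not along the pixel's ray), 0 where there is no reading.
- ctrl.calibration(name): a dict with "fov_y" (degrees; the focal length in pixels is half the picture's height over the tangent of half this angle, whatever the lens; pixels are square), "cx", "cy" (the principal point, pixels), "dist_coeffs" ([k1, k2, p1, p2, k3] as OpenCV has them; the pictures are not rectified), "position" and "attitude" of the camera in the world. Camera axes: x right, y up, looking along -z (the intrinsics and any distortion apply to the point x, -y, -z); pixel columns grow to the right and rows downward; lengths in m; the calibration is good to about 2 mm. A picture is of the moment at which its call begins. calibration takes no time and is no camera call.
- ctrl.close_job(): hands the job in; it is judged then, once.
Trained networks look in the newest picture that a camera, given by its name, has taken for a name from the list of things; names that differ only in an ending like _2 or _b are one class to them, and where a whole thing is asked for, a point or a joint stands for the part that bears it (a point fixed in the world has none). Each returns a list of dicts, best first, with "score" (0 to 1); they miss things now and then, are a little off and sometimes report something else, mostly with a low value. They report only what shows in the picture. A call takes as long as a camera call.
- ctrl.search_frame(camera, thing): "xyz" ([x, y, z] in m, in world coordinates, good to about 4 mm: the middle of the surface that is visible of it).
- ctrl.masks_of(camera, thing): "pixels" (480x640 bool, what is visible of it).
The state is a dict: "t": time; "joint_positions": joint angles; "joint_velocities": joint speeds; "tau": joint torques, N m; "tcp_pos": TCP position; "eef_rot": TCP orientation; "contact_force": force on the tool from outside, world axes, zero at the start; "torque": the same for the moment, N m; "opening": opening from 0.0 (shut) to 1.0 (fully open); "grip_force": force on a finger pad.
Only numpy, scipy, OpenCV 4.12 (cv2) and the standard library are available. Lean on these libraries where they do the work, as an engineer would, in place of code of your own. Each camera call takes 0.05 s, during which the arm holds its last target. There are 200 camera calls.

## Working session

There is one attempt and no reset: what is moved stays moved. The work goes in short steps, Python scripts to look and compute and a tool call to move; the robot and the scene stay as the last step left them, time stands still between calls to the robot, and variables do not carry over. Pictures are saved under pics/ and viewed, at most 10 in all, crops included, and the job is handed in when it is done.

Besides the shell and the picture viewer there is one more tool, called as name(argument=value, ...) on one line, values as JSON. jog_arm: Moves the arm, as the interface text tells. Its arguments: {"type":"object","properties":{"commands":{"type":"array","items":{"type":"number"}},"grip_force":{"type":"number"}},"required":["commands"]}

```bash
mkdir -p pics; cat > h.py <<'E'
import numpy as np, cv2
from scipy.spatial.transform import Rotation as R
from workcell import ctrl
def cam(n):
    c=ctrl.calibration(n); a=np.array(c["attitude"],float)
    M=R.from_rotvec(a).as_matrix() if a.size==3 else (R.from_quat(a).as_matrix() if a.size==4 else a.reshape(3,3))
    f=240/np.tan(np.radians(c["fov_y"])/2)
    K=np.array([[f,0,c["cx"]],[0,f,c["cy"]],[0,0,1.]])
    return K,np.array(c["dist_coeffs"],float),M,np.array(c["position"])
def world(n,px,d):
    K,D,M,p=cam(n); px=np.array(px,float).reshape(-1,1,2)
    u=cv2.undistortPoints(px,K,D)[:,0]; d=np.array(d,float).reshape(-1,1)
    return np.c_[u[:,:1]*d,-u[:,1:]*d,-d]@M.T+p
E
python3 - <<'E'
from h import *
print(ctrl.calibration("side"),ctrl.calibration("top"))
for n in("side","top"):
    im,d=ctrl.camera(n); cv2.imwrite(f"pics/{n}0.png",im); np.save(n+"0.npy",d)
    for t in("drawer_left_front","drawer_right_front","lid_edge","lid_hinge","lid_lining","chest","glue","jar"):
        print(n,t,[(np.round(r["xyz"],3).tolist(),round(r["score"],2)) for r in ctrl.search_frame(n,t)[:2]])
print(ctrl.state())
E
```

```text
{'fov_y': 43.83812160681936, 'cx': 329.88358282459717, 'cy': 234.73045342915748, 'dist_coeffs': array([-0.00565065,  0.        ,  0.        ,  0.        ,  0.        ]), 'position': array([-0.08808473, -1.14341798,  1.17851799]), 'attitude': array([ 0.85638953, -0.24250865, -0.46219466])} {'fov_y': 43.231258881912574, 'cx': 322.3775764180389, 'cy': 230.42798091272215, 'dist_coeffs': array([0.05277416, 0.        , 0.        , 0.        , 0.        ]), 'position': array([ 0.25198657, -0.00678779,  1.59195243]), 'attitude': array([ 0.17204877, -0.15935825, -1.45051765])}
side drawer_left_front [([0.556, 0.142, 0.032], 0.95)]
side drawer_right_front [([0.535, -0.016, 0.035], 0.88)]
side lid_edge [([0.435, 0.467, 0.014], 0.37)]
side lid_hinge [([0.699, 0.0, 0.194], 0.95)]
side lid_lining [([0.698, 0.004, 0.191], 0.57)]
side chest [([0.639, 0.005, 0.077], 0.98)]
side glue [([0.702, 0.238, 0.098], 0.44)]
side jar [([0.599, -0.181, 0.05], 0.57)]
top drawer_left_front [([0.558, 0.139, 0.032], 0.97)]
top drawer_right_front [([0.535, -0.008, 0.03], 0.56)]
top lid_edge [([0.708, 0.034, 0.19], 0.
[... 343 characters left out ...]

{'t': 0.9, 'joint_positions': array([-1.14622575,  0.68907042, -0.19457119,  1.56532823,  0.15730497,
        0.9025252 , -0.21510956]), 'joint_velocities': array([-0.00061185,  0.00085755,  0.00099296,  0.00202337, -0.0009108 ,
       -0.00166879, -0.00081989]), 'tau': array([-6.18570866e-04, -5.27491593e+01, -1.26769625e+00, -1.53750747e+01,
       -5.20814932e-02, -9.47059452e-04,  2.79542354e-05]), 'tcp_pos': array([0.23805667, 0.57788753, 0.30275292]), 'eef_rot': array([6.09921555e-01, 3.08178700e+00, 7.54791665e-05]), 'contact_force': array([0.62098396, 0.19189615, 0.28183641]), 'torque': array([ 0.01905427, -0.0133882 , -0.0144631 ]), 'grip_force': 0.0, 'opening': 0.9971307644828106}
```

View pics/side0.png

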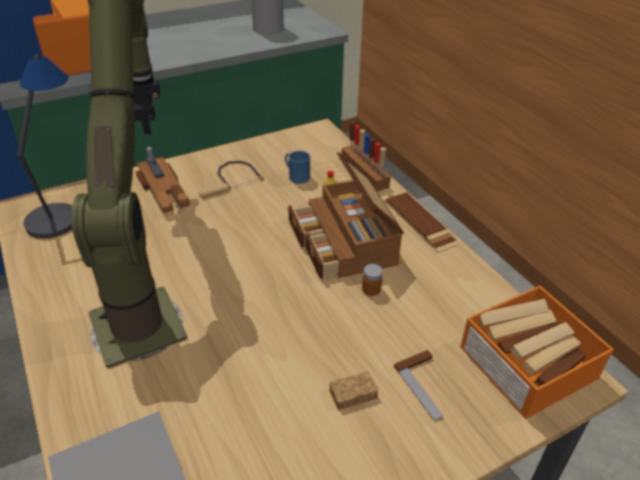

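View pics/top0.png

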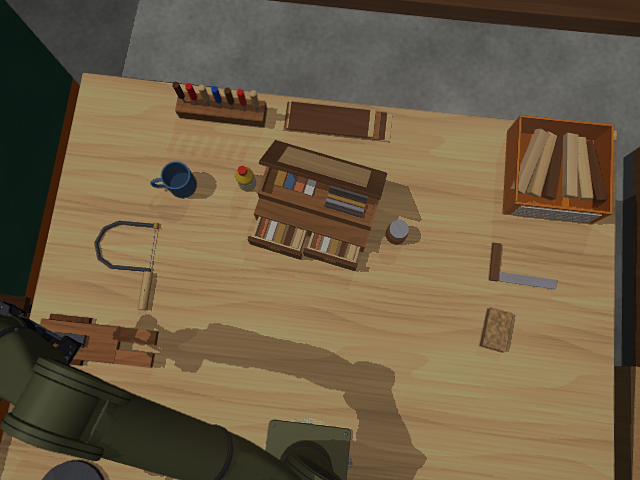

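The top view shows the chest at about (250-385, 140-270), with both drawers open toward the robot and the lid raised at the back. The glue is at (245,178) and the jar at (398,231). Next I'll make an orthographic point map of the chest.

```bash
cat > ortho.py <<'E'
from h import *
def pts(n,d):
    v,u=np.mgrid[0:480,0:640]; return world(n,np.c_[u.ravel(),v.ravel()],d.ravel())
if __name__=="__main__":
    im=cv2.imread("pics/top0.png"); d=np.load("top0.npy")
    P=pts("top",d); C=im.reshape(-1,3); k=(d.ravel()>0)&(abs(P[:,0]-.65)<.2)&(abs(P[:,1]-.03)<.28)&(P[:,2]>-.02)&(P[:,2]<.4)
    P=P[k];C=C[k]; print("bench z",np.median(P[P[:,2]<.012,2]))
    # masks: both views
    for n in("top","side"):
        Q=pts(n,np.load(n+"0.npy"))
        for t in("drawer_left_front","drawer_right_front","lid_edge","lid_lining","glue","jar"):
            m=ctrl.masks_of(n,t)
            if not m: continue
            q=Q[cv2.erode(m[0]["pixels"].astype(np.uint8),np.ones((1,1))).ravel()>0]
            q=q[q[:,2]>0.005]
            if len(q)<15: continue
            print(n,t,len(q),round(m[0]["score"],2),"min",np.percentile(q,3,axis=0).round(3),"max",np.percentile(q,97,axis=0).round(3))
    S=1500
    o=np.zeros((600,800,3),np.uint8)
    for z in np.argsort(P[:,2]):
        x=int(400-(P[z,1]-.03)*S); y=int(300-(P[z,0]-.65)*S)
        h=int(np.clip(P[z,2]/.26,0,1)*179)
        col=cv2.cvtColor(np.uint8([[[h,220,60+C[z].max()*.75]]]),cv2.COLOR_HSV2BGR)[0,0]
        cv2.circle(o,(x,y),2,col.tolist(),-1)
    for g in np.arange(-.2,.3,.05): 
        x=int(400-(g-.03)*S); cv2.putText(o,f"{g:.2f}",(x,595),0,.35,(255,)*3); cv2.line(o,(x,0),(x,8),(255,)*3)
    for g in np.arange(.5,.85,.05):
        y=int(300-(g-.65)*S); cv2.putText(o,f"{g:.2f}",(0,y),0,.35,(255,)*3)
    cv2.imwrite("pics/ortho.png",o)
    # lid plane: high points
    L=P[(P[:,2]>.15)&(P[:,2]<.27)&(abs(P[:,1]-.03)<.17)]; 
    rng=np.random.default_rng(0);best=0
    for _ in range(800):
        a=L[rng.choice(len(L),3,False)]; nn=np.cross(a[1]-a[0],a[2]-a[0]); nn/=np.linalg.norm(nn)+1e-12
        e=abs((L-a[0])@nn)<.0025
        if e.sum()>best:best=e.sum();B=e
    A=L[B];c=A.mean(0);nn=np.linalg.svd(A-c)[2][2];nn*=np.sign(nn[2])
    print("lid plane",len(A),len(L),c,nn,"tilt",np.arccos(nn[2]),"yaw",np.degrees(np.arctan2(nn[1],nn[0])),"zmax",np.percentile(L[:,2],98))
E
python3 ortho.py
```

```text
bench z -0.00013330520866605688
top drawer_left_front 1531 0.74 min [0.515 0.074 0.013] max [0.599 0.201 0.067]
top drawer_right_front 1223 0.98 min [ 0.502 -0.066  0.013] max [0.572 0.056 0.067]
top lid_edge 3415 0.87 min [ 0.651 -0.103  0.127] max [0.773 0.173 0.229]
top lid_lining 3451 0.66 min [ 0.65  -0.103  0.126] max [0.774 0.173 0.229]
top glue 394 0.9 min [0.681 0.221 0.01 ] max [0.717 0.263 0.122]
top jar 445 0.83 min [ 0.582 -0.19   0.013] max [ 0.628 -0.144  0.081]
side drawer_left_front 848 0.97 min [0.514 0.071 0.02 ] max [0.607 0.203 0.068]
side drawer_right_front 942 0.83 min [ 0.5   -0.074  0.016] max [0.579 0.055 0.068]
side lid_edge 1077 0.65 min [ 0.647 -0.115  0.129] max [0.77  0.175 0.231]
side lid_lining 1032 0.82 min [ 0.646 -0.115  0.129] max [0.773 0.173 0.231]
side glue 112 0.41 min [0.679 0.194 0.08 ] max [0.72  0.257 0.126]
side jar 528 0.63 min [ 0.583 -0.198  0.01 ] max [ 0.625 -0.152  0.081]
lid plane 2270 2766 [0.70333156 0.03385328 0.19306757] [ 0.71849464 -0.13603048  0.68210054] tilt 0.8201650192752238 yaw -10.720749710177886 zmax 0.2298616861127053
```

View pics/ortho.png

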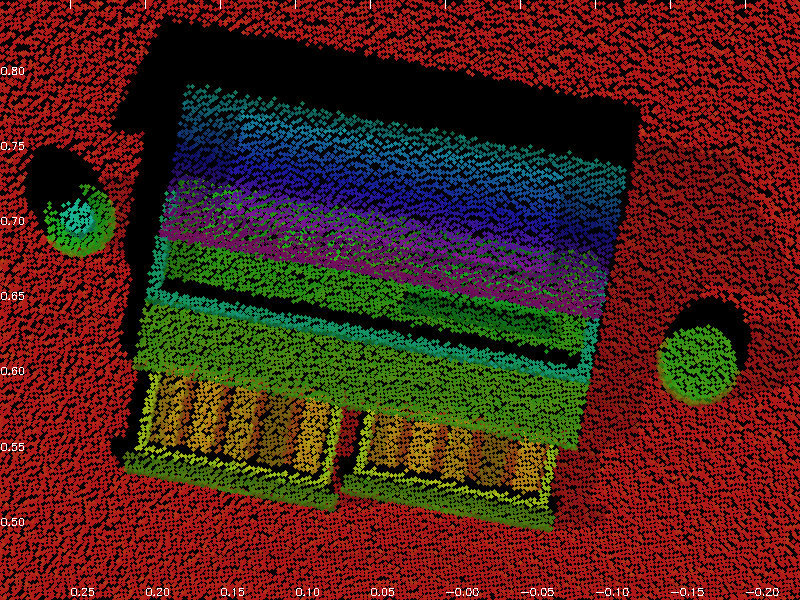

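The chest's yaw is about -10.7° and its origin is about (0.669, 0.0425). The lid is at about 0.82 rad, and the drawers are open about 57 mm (left) and 45 mm (right). I'll push both drawers at once with the open fingers, so I start by moving in front of them, staying high.

jog_arm(commands=[8.8, 1.3, -2.9, 0, 0.7, 8.8, 1.3, -2.9, 0, 0.7, 8.8, 1.3, -2.9, 0, 0.7, 8.8, 1.3, -2.9, 0, 0.7, 8.8, 1.3, -2.9, 0, 0.7, 8.8, 1.3, -2.9, 0, 0.7, 8.8, 1.3, -2.9, 0, 0.7, 8.8, 1.3, -2.9, 0, 0.7, 8.8, 1.3, -2.9, 0, 0.7, 8.8, 1.3, -2.9, 0, 0.7, 8.8, 1.3, -2.9, 0, 0.7, 8.8, 1.3, -2.9, 0, 0.7, 8.8, 1.3, -2.9, 0, 0.7, 8.8, 1.3, -2.9, 0, 0.7, 8.8, 1.3, -2.9, 0, 0.7, 8.8, 1.3, -2.9, 0, 0.7, 8.8, 1.3, -2.9, 0, 0.7, 8.8, 0, 0, 0, 0, 8.8, 0, 0, 0, 0, 8.8, 0, 0, 0, 0])

```text
t: 3.17
tcp_pos: [0.4589, 0.0856, 0.3028]
eef_rot: [0.287, 3.128, 0.001]
contact_force: [0.3, -0.1, -0.4]
opening: 0.997
grip_force: 0.0
```

jog_arm(commands=[8.8, 0, 0, -2, 0, 8.8, 0, 0, -2, 0, 8.8, 0, 0, -2, 0, 8.8, 0, 0, -2, 0, 8.8, 0, 0, -2, 0, 8.8, 0, 0, -2, 0, 8.8, 0, 0, -2, 0, 8.8, 0, 0, -2, 0, 8.8, 0, 0, -2, 0, 8.8, 0, 0, -2, 0, 8.8, 0, 0, -0.5, 0, 8.8, 0, 0, 0, 0, 8.8, 0, 0, 0, 0])

```text
t: 4.25
tcp_pos: [0.4589, 0.086, 0.0981]
eef_rot: [-0.284, -3.129, -0.001]
contact_force: [0.0, -0.0, -0.2]
opening: 0.997
grip_force: 0.0
```

jog_arm(commands=[8.8, 0.6, -0.11, 0, 0, 8.8, 0.6, -0.11, 0, 0, 8.8, 0.6, -0.11, 0, 0, 8.8, 0.6, -0.11, 0, 0, 8.8, 0.6, -0.11, 0, 0, 8.8, 0.6, -0.11, 0, 0, 8.8, 0.6, -0.11, 0, 0, 8.8, 0.6, -0.11, 0, 0, 8.8, 0.6, -0.11, 0, 0, 8.8, 0.6, -0.11, 0, 0, 8.8, 0.6, -0.11, 0, 0, 8.8, 0.6, -0.11, 0, 0, 8.8, 0.6, -0.11, 0, 0, 8.8, 0.6, -0.11, 0, 0, 8.8, 0, 0, 0, 0])

```text
t: 5.5
tcp_pos: [0.5449, 0.0689, 0.0977]
eef_rot: [0.289, 3.126, 0.001]
contact_force: [0.0, -0.7, -0.7]
opening: 1.001
grip_force: 0.0
```

jog_arm(commands=[8.8, 0.3, -0.06, 0, 0, 8.8, 0.3, -0.06, 0, 0, 8.8, 0.3, -0.06, 0, 0])

```text
t: 5.75
tcp_pos: [0.5519, 0.0678, 0.0977]
eef_rot: [-0.287, -3.128, 0.0]
contact_force: [-4.2, 0.8, 0.6]
opening: 0.995
grip_force: 1.6
```

```bash
python3 - <<'E'
from h import *
from ortho import pts
im,d=ctrl.camera("side"); P=pts("side",d).reshape(480,640,3)
c=cv2.resize(im[160:310,230:430],(800,600)); cv2.imwrite("pics/s1.png",c); print(ctrl.state()["contact_force"],ctrl.state()["tcp_pos"])
E
```

```text
[-2.44774491  0.37549845 -0.23481758] [0.55272008 0.06759535 0.09766208]
```

View pics/s1.png

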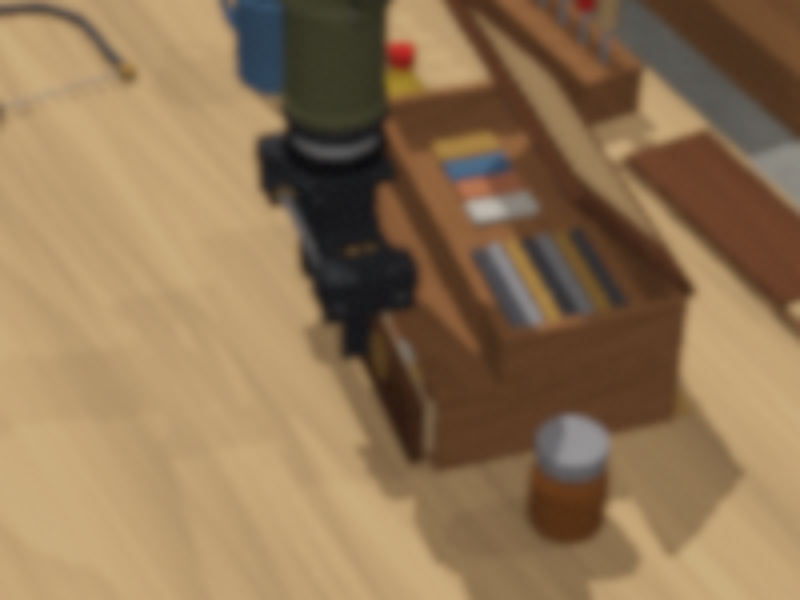

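The gripper is clear of the well. The right drawer front, at crop (400,390), is still open by roughly a centimetre and moving in. I'll keep pushing in small steps.

jog_arm(commands=[8.8, 0.3, -0.06, 0, 0, 8.8, 0.3, -0.06, 0, 0, 8.8, 0.2, -0.04, 0, 0, 8.8, 0, 0, 0, 0])

```text
t: 6.13
tcp_pos: [0.5583, 0.0666, 0.0976]
eef_rot: [-0.287, -3.124, 0.0]
contact_force: [-6.8, 2.1, 4.8]
opening: 0.998
grip_force: 3.7
```

jog_arm(commands=[8.8, 0.2, -0.04, 0, 0, 8.8, 0.2, -0.04, 0, 0, 8.8, 0, 0, 0, 0])

```text
t: 6.38
tcp_pos: [0.5587, 0.0665, 0.0975]
eef_rot: [-0.285, -3.117, 0.002]
contact_force: [-14.7, 4.6, 11.3]
opening: 0.996
grip_force: 7.7
```

jog_arm(commands=[8.8, 0.2, -0.04, 0, 0, 8.8, 0, 0, 0, 0, 8.8, -0.5, 0.1, 0, 0, 8.8, -2, 0.4, 0, 0, 8.8, -3, 0.6, 0, 0, 8.8, 0, 0, 2, 0, 8.8, 0, 0, 3, 0, 8.8, 0, 0, 3, 0, 8.8, 0, 0, 3, 0, 8.8, 0, 0, 3, 0, 8.8, 0, 0, 3, 0, 8.8, 0, 0, 3, 0, 8.8, 0, 0, 3, 0, 8.8, 0, 0, 3, 0, 8.8, 0, 0, 0, 0, 8.8, 0, 0, 0, 0])

```text
t: 7.72
tcp_pos: [0.5129, 0.0759, 0.3597]
eef_rot: [0.288, 3.122, 0.003]
contact_force: [0.1, 0.7, -0.4]
opening: 0.997
grip_force: 0.0
```

```bash
python3 - <<'E'
from h import *
from ortho import pts
im,d=ctrl.camera("side"); P=pts("side",d)
cv2.imwrite("pics/s2.png",cv2.resize(im[160:310,230:430],(800,600)))
X=np.array([.982,-.187]);o=np.array([.669,.0425]); q=(P[:,:2]-o)@np.c_[X,[.187,.982]]
for s,a,b in(("L",.02,.13),("R",-.13,-.02)):
    k=(q[:,1]>a)&(q[:,1]<b)&(P[:,2]>.02)&(P[:,2]<.06)&(q[:,0]<-.08)&(q[:,0]>-.2)
    print(s,k.sum(),np.percentile(q[k,0],[5,50,95]))
E
```

```text
L 111 [-0.10469211 -0.10289838 -0.10117979]
R 127 [-0.10371837 -0.10204281 -0.10027774]
```

View pics/s2.png

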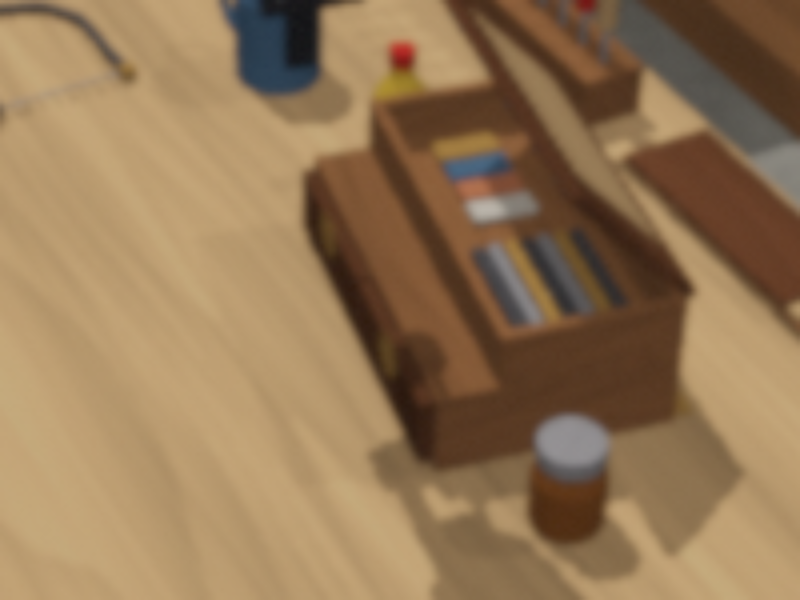

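Both drawers are home: the fronts measure -0.102 and the side view shows them flush at crop (330,230) and (390,350). The bystanders are unmoved. Next I'll go above the lid's outer face, behind its free edge.

jog_arm(commands=[8.8, 2.33, -0.44, 0, 0, 8.8, 2.33, -0.44, 0, 0, 8.8, 2.33, -0.44, 0, 0, 8.8, 2.33, -0.44, 0, 0, 8.8, 2.33, -0.44, 0, 0, 8.8, 2.33, -0.44, 0, 0, 8.8, 2.33, -0.44, 0, 0, 8.8, 2.33, -0.44, 0, 0, 8.8, 0, 0, 0, 0, 8.8, 0, 0, -1, 0, 8.8, 0, 0, -1, 0, 8.8, 0, 0, -1, 0, 8.8, 0, 0, -1, 0, 8.8, 0, 0, -1, 0, 8.8, 0, 0, -1, 0, 8.8, 0, 0, 0, 0])

```text
t: 9.1
tcp_pos: [0.6961, 0.0405, 0.2949]
eef_rot: [-0.286, -3.124, 0.002]
contact_force: [-0.4, -0.7, 0.0]
opening: 1.002
grip_force: 0.0
```

jog_arm(commands=[8.8, -0.1, 0.02, -0.7, 0, 8.8, -0.1, 0.02, -0.7, 0, 8.8, -0.1, 0.02, -0.6, 0, 8.8, -0.48, 0.09, -0.5, 0, 8.8, -0.48, 0.09, -0.5, 0, 8.8, -0.48, 0.09, -0.5, 0, 8.8, -0.48, 0.09, -0.5, 0])

```text
t: 9.68
tcp_pos: [0.6752, 0.0449, 0.2576]
eef_rot: [0.287, 3.127, 0.0]
contact_force: [1.9, 0.1, 0.7]
opening: 0.998
grip_force: 0.8
```

jog_arm(commands=[8.8, -0.34, 0.06, -0.52, 0, 8.8, -0.34, 0.06, -0.52, 0, 8.8, -0.34, 0.06, -0.52, 0, 8.8, -0.34, 0.06, -0.52, 0, 8.8, -0.23, 0.04, -0.58, 0, 8.8, -0.23, 0.04, -0.58, 0, 8.8, -0.23, 0.04, -0.58, 0, 8.8, -0.23, 0.04, -0.58, 0, 8.8, -0.15, 0.03, -0.5, 0, 8.8, -0.15, 0.03, -0.5, 0, 8.8, 0, 0, 0, 0])

```text
t: 10.6
tcp_pos: [0.6485, 0.0494, 0.2024]
eef_rot: [-0.287, -3.126, 0.001]
contact_force: [0.3, -1.0, 0.2]
opening: 0.994
grip_force: 0.0
```

jog_arm(commands=[8.8, -0.1, 0.02, -0.4, 0, 8.8, 0, 0, -0.4, 0, 8.8, 0, 0, -0.4, 0, 8.8, 0, 0, -0.2, 0, 8.8, 0, 0, 0, 0])

```text
t: 11.02
tcp_pos: [0.6483, 0.0498, 0.1896]
eef_rot: [-0.287, -3.128, 0.0]
contact_force: [0.0, 0.5, -0.1]
opening: 1.001
grip_force: 0.0
```

jog_arm(commands=[8.8, 0, 0, -0.2, 0, 8.8, 0, 0, -0.2, 0, 8.8, 0, 0, -0.2, 0, 8.8, 0, 0, 0, 0])

```text
t: 11.35
tcp_pos: [0.6484, 0.0499, 0.1891]
eef_rot: [0.288, 3.127, -0.001]
contact_force: [-13.5, -2.3, 36.5]
opening: 0.998
grip_force: 18.2
```

Firm contact: the lid is on the rim. I'll retreat upward and check.

jog_arm(commands=[8.8, 0, 0, 0.6, 0, 8.8, 0, 0, 2, 0, 8.8, 0, 0, 3, 0, 8.8, 0, 0, 3, 0, 8.8, 0, 0, 3, 0, 8.8, -2, 0, 3, 0, 8.8, -3, 0, 3, 0, 8.8, -3, 0, 3, 0, 8.8, -3, 0, 2, 0, 8.8, -3, 0, 0, 0, 8.8, -3, 0, 0, 0, 8.8, 0, 0, 0, 0, 8.8, 0, 0, 0, 0])

```text
t: 12.43
tcp_pos: [0.4785, 0.0495, 0.4091]
eef_rot: [0.286, 3.128, -0.001]
contact_force: [1.0, -0.0, 0.6]
opening: 0.999
grip_force: 0.0
```

```bash
python3 - <<'E'
from h import *
from ortho import pts
im,d=ctrl.camera("side"); P=pts("side",d)
cv2.imwrite("pics/s3.png",cv2.resize(im[140:310,220:440],(800,600)))
o=np.array([.669,.0425]); q=(P[:,:2]-o)@np.array([[.982,.187],[-.187,.982]])
k=(abs(q[:,1])<.13)&(q[:,0]>-.04)&(q[:,0]<.08)&(P[:,2]<.16)&(P[:,2]>.1)
c=np.linalg.lstsq(np.c_[q[k],np.ones(k.sum())],P[k,2],rcond=None)[0]
print("lid slopes",c,k.sum(),np.percentile(P[k,2],[5,50,95]))
for s,a,b in(("L",.02,.13),("R",-.13,-.02)):
    m=(q[:,1]>a)&(q[:,1]<b)&(P[:,2]>.02)&(P[:,2]<.06)&(q[:,0]<-.08)&(q[:,0]>-.2); print(s,m.sum(),np.median(q[m,0]))
ctrl.camera("top")
for t in("glue","jar"): print(t,[np.round(r["xyz"],3) for r in ctrl.search_frame("top",t)[:1]])
E
```

```text
lid slopes [0.00292429 0.00040588 0.12736417] 2149 [0.12326631 0.12745801 0.1317388 ]
L 109 -0.1028484098083725
R 130 -0.10188544419823799
glue [array([0.697, 0.24 , 0.083])]
jar [array([ 0.6  , -0.166,  0.078])]
```

View pics/s3.png

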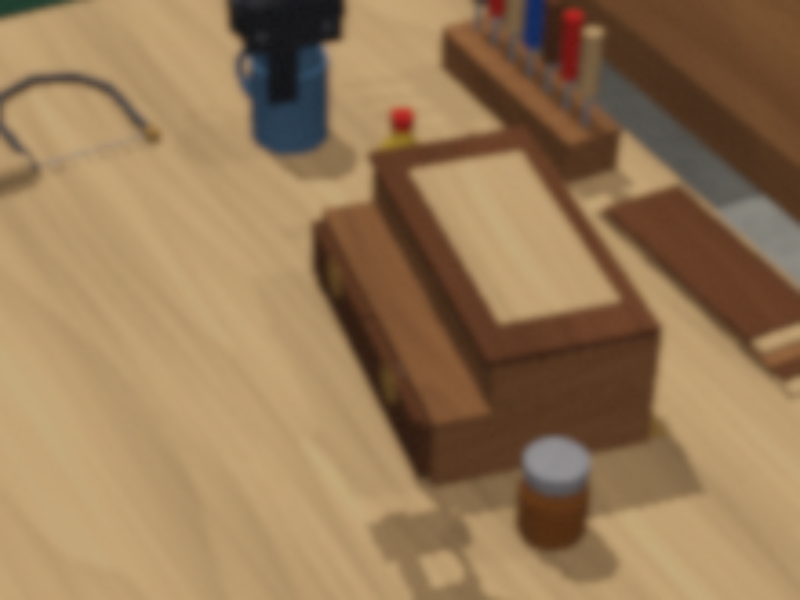

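The lid is flat (slope 0.003) at crop (520,240). Both drawers are flush, the glue and jar haven't moved, and the arm is clear.

```bash
python3 -c "
from workcell import ctrl
print(ctrl.close_job())"
```

```text
the job is handed in; nothing more can be done
None
```

I pushed both drawers fully home and pressed the lid flat shut (measured tilt about 0.003 rad), with the glue and jar unmoved, and handed the job in at about 12.5 s; no verdict was returned.

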